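Drive a broken leg stub out of an easel socket

ROBOT

A 7-joint arm with a two-finger parallel gripper is mounted at the origin on the work surface. World frame = base frame: x ahead of the robot, y to its left, z up, the work surface at z = 0. Lengths are in mm, angles in rad, forces in N, time in s.
With the tool pointing down it reaches from about 425 to 950 mm from the base axis. Payload 4.7 kg.
Tool frame: the origin (TCP) lies midway between the tips of the shut fingers; the grasp point (between the pads) lies 19 mm behind it; z points along the fingers, y is the line along which they close (so a half turn about z gives the same grasp; the last joint's range is limited). The gripper opens to 85 mm and grips with 20 to 120 N. Pads are 22 mm wide; open, the fingers measure 114 mm over their backs; the gripper's body (76 mm by 85 mm) begins 54 mm behind the grasp point. The pads swing forward as they close: fully open they stand 13 mm farther back than shut.
Start: joints at [1.224, 0.469, -0.049, 1.532, 0.024, 1.141, -0.082], TCP at [210.969, -641.202, 231.335] pointing down, gripper open.
Joint ranges: [-2.59, 2.59], [-0.33, 1.99], [-1.39, 1.29], [0.1, 2.45], [-1.04, 4.18], [0.21, 1.99], [-2.66, 2.66]. Speed limits (rad/s): [2.57, 2.57, 3.14, 3.14, 3.14, 3.14, 3.14].

INTERFACE

Orientations are given as a rotation vector (axis times angle).
In Python, from workcell import arm gives the robot as it stands.
- The arm moves only by the shell command python3 -m creep 'ROWS'. ROWS is JSON, one flat list of numbers, 7 for each row, row after row: the shift along the tool's x, y, z as a fraction of full scale, then the turn, a rotation vector about the tool's x, y, z as a fraction of full scale, then the closure, from 0 (fully open) to 1 (shut). In form: [tx, ty, tz, rx, ry, rz, grip, tx, ty, tz, rx, ry, rz, grip, ...]. A call has 1 to 5 rows; each row shifts and turns the commanded pose from where the row before left it, along the tool's axes as they then stand; what a row does not reach is not made up. Full scale, the value 1, is 0.2 m for a shift and 2 rad for a turn. A row lasts 1/12 s, in which the tool goes at most 41.7 mm and 7.16 degrees, less where a joint would pass 70% of its speed; a pose out of reach is approached as far as the arm can. A call with a number of a shift or a turn outside -1 to 1 is refused whole. A call with a gripper value outside its range is refused whole. The fingers move at their own pace and stop on an object; the grip force is fixed at half the most. Time passes only in rows, so rows that do not move let the fingers close. It gives the time, the measured TCP pose, the force, the opening and the grip force at its end, in the units of the state.
- arm.get_state(): the state, without advancing time (a new reading comes with each control period).
- arm.camera(name): name is "scene" or "top" or "wrist"; returns (picture, depth): 480x640x3 uint8, blue, green, red; 480x640 float32, mm along the optical axis (not along the pixel's ray), 0 where there is no reading.
- arm.camera_model(name): a dict with "fovy" (degrees; the focal length in pixels is half the picture's height over the tangent of half this angle, whatever the lens; pixels are square), "cx", "cy" (the principal point, pixels), "R" (3x3) and "t" (3): a world point X has camera coordinates R X + t. Camera axes: x right, y down, z forward; pixel columns grow to the right and rows downward; lengths in mm; the calibration is good to about 2 mm. A picture is of the moment at which its call begins: read the wrist's pose just before it. camera_model takes no time and is no camera call; for the wrist camera it gives the pose at the moment of the call.
- arm.job_done(): hands the job in; it is judged then, once.
The state is a dict: "t": time; "joints": joint angles; "joint_vel": joint speeds; "joint_efforts": joint torques, N m; "tool_pos": TCP position; "orientation": TCP orientation; "force": force on the tool from outside, world axes, zero at the start; "ft_torque": the same for the moment, N m; "grip_width": finger opening in mm; "grasp_force": force on a finger pad.
Only numpy, scipy, OpenCV 4.12 (cv2) and the standard library are available. Lean on these libraries where they do the work, as an engineer would, in place of code of your own. Each camera call takes 0.05 s, during which the arm holds its last target. There are 200 camera calls.

TASK

The broken end of a wooden easel leg is stuck in the metal leg socket that sits in the drop stand. Take the steel push rod from its holder, feel your way with its tip into the narrow hole in the top of the socket, and gently push the stub down and out, so that it drops into the tray below; never bear on the socket with more than about 40 newtons. Then stand the rod back in its holder, and leave the other things on the bench where they are.

Things in the scene. Friction and masses are not known exactly. Their poses are not given: they have to be found in the camera images.
- rig: Drop stand, fixed: a wooden bridge plate (110 mm along its x, 130 mm along its y, upper face 108 mm above the bench) on two cheeks, open towards its +x and -x, with a tray below. Origin: on the bench under the middle of the plate. In the plate sits the leg socket: an upright aluminium tube, flange resting on the plate, clamped, outer diameter 48 mm.
- seat (a point): Point on the drop stand's middle axis, at the height of the socket's flat top face, 140 mm above the bench. The socket sits loosely in the plate: its true axis is up to 6 mm from this point along the stand's x and along its y, not measured and different each time. Neck hole in the middle of the top face: round, 19 mm diameter, sharp-edged, 25 mm deep. Below it the bore is 38 mm wide.
- tray (a point): Middle of the floor of the drop stand's steel tray, 120 x 100 mm (stand's x, y), floor 4 mm thick, rim 16 mm high. The socket's open lower end, with two spring clips inside that hold the stub, is 70 mm above the bench.
- stub_center (a point): Middle of the wooden stub, an upright cylinder, 20 mm diameter, 26 mm long, stuck in the socket's lower end with 3 to 8 mm showing below. It stands 4 to 6 mm off the socket's axis in an unknown direction, so it does not show where the neck hole is. It slides under 8 to 14 N of downward push; once its top is below the socket's lower end it falls free.
- rod_grip (a point): Push rod, 0.22 kg: the middle of its square wooden handle (24 x 24 mm, 60 mm high, sides along the point's x and y). z points up the rod, away from the tip. Under the handle is a steel collar, 38 mm diameter, 6 mm thick (30 to 36 mm below this point), and under it the straight steel shank, 16 mm diameter, 95 mm long, with a flat end (0.6 mm edge bevel).
- rod_tip (a point): Centre of the push rod's flat lower end, on the rod's axis, 131 mm below the middle of the handle.
- stand: Rod holder, fixed: a wooden block 80 x 80 mm, 100 mm high, with an upright square hole 24 x 24 mm in its middle, right through. Origin: on the bench under the middle of the block. The rod stands in the hole, its collar resting on the block's top, its tip then 5 mm above the bench.
- jar_mid (a point): Bystander: middle of a glass jar with lid, 64 mm diameter, 85 mm high.
- tin_mid (a point): Bystander: middle of a metal tin, 74 mm diameter, 100 mm high.
- brush_mid (a point): Bystander: middle of a 200 mm paint brush lying on the palette board.
There are look-alikes about, which are no part of the job. Leave any purple look-alike of the part that bears rod_grip alone.

How it is judged (in metres and radians):
On the way, in this order (a step that is already met when the one before it is completed fails the run):
1. the rod's tip is in the neck of the socket (x of rod_tip in the frame of rig between -0.014 and 0.014 m and y of rod_tip in the frame of rig between -0.014 and 0.014 m and z of rod_tip in the frame of rig between 0.05 and 0.132 m), for 0.1 s.
2. the stub has dropped into the tray (x of stub_center in the frame of rig between -0.062 and 0.062 m and y of stub_center in the frame of rig between -0.052 and 0.052 m and z of stub_center in the frame of rig between 0 and 0.03 m), for 0.2 s.
At the end, for the whole second after the job is handed in: The stub lies at rest in the tray of the drop stand (its middle inside the rim and below 30 mm), and the rod stands released and at rest in its holder: upright within 0.12 rad, tip in the hole within 12 mm of its axis and less than 12 mm above the bench (all of step 2 and linear speed of each of stub, rod below 0.02 m/s and x of rod_tip in the frame of stand between -0.012 and 0.012 m and y of rod_tip in the frame of stand between -0.012 and 0.012 m and z of rod_tip in the frame of stand between -0.002 and 0.012 m and angle between rod_grip's own z axis and vertical below 0.12 rad); the robot touches nothing.
It fails at once if the rod bears on the socket with more than 40 N (contact force between rod and socket above 40 N).
It fails at once if a bystander is moved more than 30 mm (distance of any of jar_mid, tin_mid, brush_mid from where it was at the start of the episode above 0.03 m).
It also fails if it takes over 72 s, if anything falls off the work surface, if the arm or the gripper's body presses on something with over 40 N, if the wrist force passes 120 N, or if a joint passes its speed limit or range.

## Working session

There is one attempt and no reset: what is moved stays moved. The work goes in short steps, Python scripts to look and compute and a shell command to move; the robot and the scene stay as the last step left them, time stands still between calls to the robot, and variables do not carry over. Pictures are saved under pics/ and viewed, at most 10 in all, crops included, and the job is handed in when it is done.

```bash
ls; mkdir -p pics
cat > h.py <<'E'
import numpy as np, cv2
from scipy.spatial.transform import Rotation as Ro
from workcell import arm
def K(m): 
    return 240/np.tan(np.radians(m["fovy"])/2)
def ray(m,u,v,z):
    f=K(m);R=np.array(m["R"]);t=np.array(m["t"]);c=-R.T@t
    d=R.T@np.array([(u-m["cx"])/f,(v-m["cy"])/f,1]);s=(z-c[2])/d[2];return c+s*d
def pts(m,depth):
    f=K(m);R=np.array(m["R"]);t=np.array(m["t"])
    v,u=np.mgrid[:480,:640];P=np.stack([(u-m["cx"])/f*depth,(v-m["cy"])/f*depth,depth],-1)
    return (P-t)@R
def st():
    s=arm.get_state();print({k:np.round(s[k],3).tolist() for k in("t","tool_pos","orientation","force","grip_width","grasp_force")});return s
E
python3 - <<'E'
from h import *
s=st();print(Ro.from_rotvec(s["orientation"]).as_matrix().round(3))
for n in("top","scene"):
    p,d=arm.camera(n);m=arm.camera_model(n);cv2.imwrite(f"pics/{n}1.png",p);np.savez(f"{n}1.npz",p=p,d=d);print(n,m)
E
```

```text
pics
{'t': 0.0, 'tool_pos': [210.773, -640.634, 230.261], 'orientation': [-3.1, -0.497, 0.001], 'force': [0.229, -0.406, -0.597], 'grip_width': 85.406, 'grasp_force': 0.0}
[[ 0.95   0.313 -0.001]
 [ 0.313 -0.95   0.002]
 [-0.    -0.002 -1.   ]]
top {'fovy': 51.852094364938964, 'cx': 321.7178021606021, 'cy': 235.1951538272472, 'R': array([[ 0.00196393, -0.99999215, -0.00344196],
       [-0.99018952, -0.00146375, -0.13972321],
       [ 0.13971707,  0.0036826 , -0.99018462]]), 't': array([ 49.16943908, 600.91354831, 846.00322302])}
scene {'fovy': 42.21127630616993, 'cx': 331.8274176002715, 'cy': 235.50327195296072, 'R': array([[ 0.59013833,  0.80726966, -0.00724219],
       [ 0.52037038, -0.3872343 , -0.76109412],
       [-0.61721262,  0.44538219, -0.64860102]]), 't': array([-422.23041539, -204.14986095, 1412.97863803])}
```

View pics/top1.png

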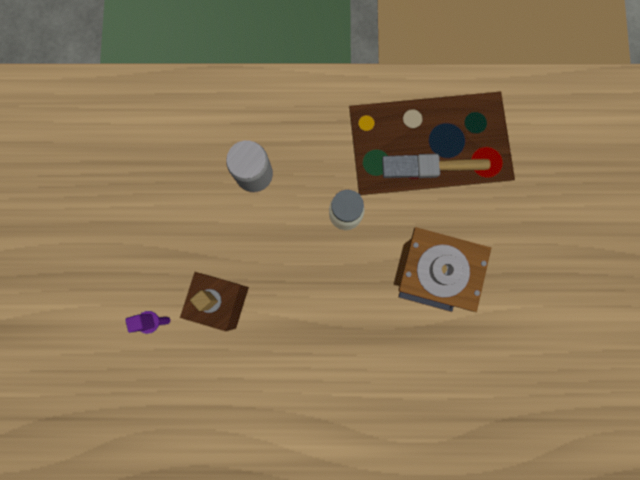

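View pics/scene1.png

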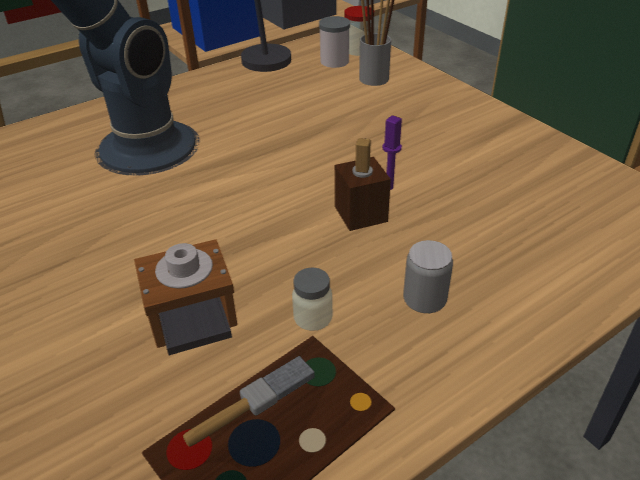

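The top view shows two candidates for the rod: the tan handle standing in the dark holder at (205,300), and a purple look-alike at (148,322). In the scene view they are at (363,155) and (393,150). I choose the tan one. The drop stand is at (445,270), with the hole at about (447,269). The jar is at (347,208), the tin at (249,165) and the brush at (440,165).

Run:
```python
from h import *
z=np.load("top1.npz");p,d=z["p"],z["d"];m=arm.camera_model("top");W=pts(m,d)
def blob(zlo,zhi,u0,u1,v0,v1,name):
    k=(W[...,2]>zlo)&(W[...,2]<zhi)&(d>0);q=np.zeros_like(k);q[v0:v1,u0:u1]=k[v0:v1,u0:u1]
    P=W[q][:,:2].astype(np.float32);r=cv2.minAreaRect(P);print(name,len(P),"med z",np.median(W[q][:,2]).round(1),"rect",np.round(r[0],1),np.round(r[1],1),round(r[2],1),"mean",P.mean(0).round(1))
blob(94,106,170,260,260,340,"holder top")
blob(158,175,170,260,260,340,"handle top")
blob(102,114,390,500,220,320,"plate+flange")
blob(134,146,390,500,220,320,"socket top")
blob(80,90,320,370,185,230,"jar");blob(95,105,220,275,140,190,"tin")
blob(10,60,110,175,305,340,"purple");blob(60,200,110,175,305,340,"purplehi")
c=np.vstack([cv2.resize(p[250:345,110:260],None,fx=3.6,fy=3.6)[:300,:540],cv2.resize(p[225:315,390:500],(540,300))])
cv2.imwrite("pics/crop1.png",c)
```

```text
holder top 1913 med z 100.9 rect [482.4 235.2] [81.  80.2] 74.0 mean [481.9 232.8]
handle top 265 med z 166.4 rect [483.1 235. ] [23.8 24.8] 40.7 mean [483.2 234.1]
plate+flange 4061 med z 109.1 rect [ 536.  -153.5] [130.9 110.4] 74.7 mean [ 535.8 -153.6]
socket top 622 med z 140.3 rect [ 532.6 -148.2] [46.5 46.2] 88.4 mean [ 532.5 -147.8]
jar 817 med z 85.6 rect [647.2   6.3] [55.  55.1] 67.2 mean [646.8   6.5]
tin 1162 med z 100.6 rect [724.5 181.7] [65.9 66.5] 14.1 mean [724.1 181.1]
purple 74 med z 35.5 rect [447.8 331.2] [ 6.  14.4] 86.8 mean [448.4 330.3]
purplehi 616 med z 144.3 rect [448.5 333.7] [36.2 31.9] 3.8 mean [448.7 330.5]
```

View pics/crop1.png

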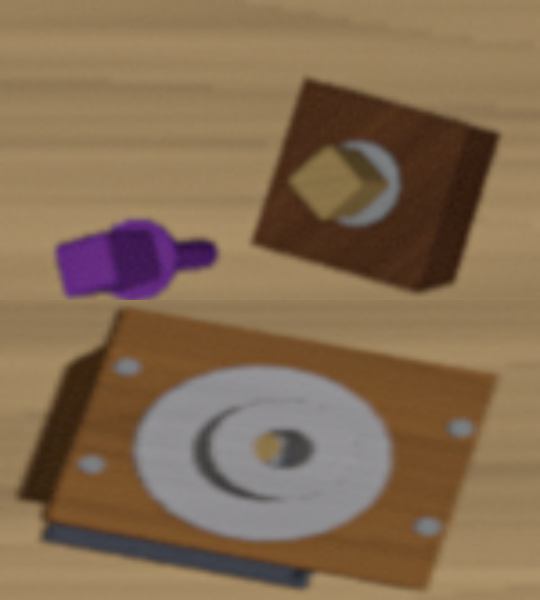

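The crop confirms it. The tan square handle is in the dark holder and turned about 41°, while the purple one beside it is the look-alike. The socket sits off the plate centre. I'll move over the rig first for a wrist look on the way.

```bash
R='[0.152,-0.122,-0.02,0,0,0,0,0.152,-0.122,-0.02,0,0,0,0,0.152,-0.122,-0.02,0,0,0,0,0.152,-0.122,-0.02,0,0,0,0,0.152,-0.122,-0.02,0,0,0,0]'; unset R
python3 -m creep '[0.152,-0.122,-0.02,0,0,0,0,0.152,-0.122,-0.02,0,0,0,0,0.152,-0.122,-0.02,0,0,0,0,0.152,-0.122,-0.02,0,0,0,0,0.152,-0.122,-0.02,0,0,0,0]'
python3 -m creep '[0.152,-0.122,-0.02,0,0,0,0,0.152,-0.122,-0.02,0,0,0,0,0.152,-0.122,-0.02,0,0,0,0,0.152,-0.122,-0.02,0,0,0,0,0.152,-0.122,-0.02,0,0,0,0]'
python3 -m creep '[0.152,-0.122,-0.02,0,0,0,0,0.152,-0.122,-0.02,0,0,0,0,0.152,-0.122,-0.02,0,0,0,0,0.152,-0.122,-0.02,0,0,0,0,0,0,0,0,0,0,0]'
python3 - <<'E'
from h import *
s=st();print(s["joints"]);m=arm.camera_model("wrist");p,d=arm.camera("wrist");cv2.imwrite("pics/w1.png",p);np.savez("w1.npz",p=p,d=d)
f=K(m);print(m)
R=np.array(m["R"]);t=np.array(m["t"])
for P in([536,-153.5,108],[532.6,-148.2,140]):
    c=R@P+t;print(c[:2]/c[2]*f+[m["cx"],m["cy"]],c[2])
E
```

```text
t: 0.52
tool_pos: [317.7, -475.9, 251.1]
orientation: [-3.101, -0.497, 0.001]
force: [1.2, -1.6, -0.3]
grip_width: 85.8
grasp_force: 0.0
t: 0.93
tool_pos: [423.9, -312.5, 271.3]
orientation: [-3.102, -0.497, 0.001]
force: [1.1, 0.2, -0.1]
grip_width: 85.2
grasp_force: 0.0
t: 1.35
tool_pos: [512.8, -174.5, 288.2]
orientation: [-3.095, -0.517, -0.007]
force: [1.6, 0.8, 0.6]
grip_width: 85.5
grasp_force: 0.0
{'t': 1.35, 'tool_pos': [512.844, -174.531, 288.211], 'orientation': [-3.095, -0.517, -0.007], 'force': [1.643, 0.846, 0.583], 'grip_width': 85.467, 'grasp_force': 0.0}
[ 0.53504726  0.22303102 -0.33550393  1.7634039   0.07380644  1.16513273
 -1.06118265]
{'fovy': 64.97994232893706, 'cx': 318.67038499807575, 'cy': 242.7232468846301, 'R': array([[ 0.32480143, -0.94577947, -0.00228769],
       [-0.90487768, -0.3114567 ,  0.29015705],
       [-0.2751371 , -0.09217334, -0.95697631]]), 't': array([-330.95098389,  354.52482092,  560.0994271 ])}
[304.77191547 182.89401423] 323.4211105492811
[295.38627202 190.50263726] 293.24481611646274
```

```bash
cat > hole.py <<'E'
from h import *
def hole(p,d,m):
    W=pts(m,d);k=((abs(W[...,2]-140)<6)&(np.hypot(W[...,0]-532,W[...,1]+148)<40)).astype(np.uint8)
    cs,hi=cv2.findContours(k,cv2.RETR_CCOMP,cv2.CHAIN_APPROX_NONE)
    for c,h in zip(cs,hi[0]):
        if len(c)<15: continue
        q=np.array([ray(m,u,v,140) for u,v in c[:,0]])[:,:2].astype(np.float32)
        (x,y),r=cv2.minEnclosingCircle(q);e=cv2.fitEllipse(q);print("hole" if h[3]>=0 else "outer",len(c),"circ",round(x,1),round(y,1),round(r,1),"ell",np.round(e[0],1),np.round(e[1],1))
    k=(abs(W[...,2]-108.5)<4);k[:,:]&=np.hypot(W[...,0]-536,W[...,1]+153)<110
    P=W[k][:,:2].astype(np.float32);print("plate",len(P),cv2.minAreaRect(P),"zmed",np.median(W[k][:,2]))
if __name__=="__main__":
    z=np.load("w1.npz")
    p,d=z["p"],z["d"];m=arm.camera_model("wrist");hole(p,d,m)
    z=np.load("top1.npz");hole(z["p"],z["d"],arm.camera_model("top"))
    cv2.imwrite("pics/w1c.png",p)
E
python3 hole.py
```

```text
outer 172 circ 532.4 -154.5 23.9 ell [ 532.4 -154.5] [46.6 46.9]
hole 69 circ 532.5 -154.5 9.9 ell [ 532.6 -154.5] [18.7 19.2]
plate 12328 ((534.8501586914062, -159.59410095214844), (130.3000030517578, 110.38287353515625), 74.44146728515625) zmed 108.49501140315894
outer 85 circ 532.3 -148.0 24.1 ell [ 532.6 -147.8] [46.3 46.8]
hole 34 circ 532.5 -147.4 10.5 ell [ 532.5 -147.4] [18.5 20.3]
plate 3469 ((535.9501953125, -153.59298706054688), (130.71994018554688, 110.43035125732422), 74.67503356933594) zmed 108.80560332127665
```

View pics/w1.png

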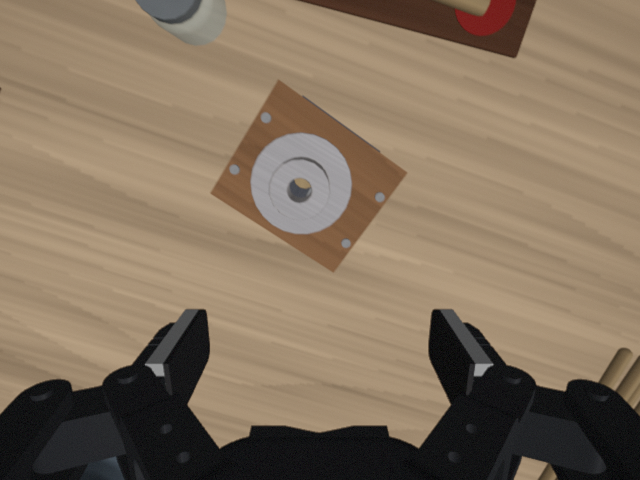

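The wrist view shows the hole at about (299,189) on the plate centred near (310,175). My script re-read the camera pose after the arm had settled further, so I'll redo it with the pose printed when the picture was taken.

Run:
```python
from hole import *
m={'fovy': 64.97994232893706, 'cx': 318.67038499807575, 'cy': 242.7232468846301, 'R': np.array([[ 0.32480143, -0.94577947, -0.00228769],
       [-0.90487768, -0.3114567 ,  0.29015705],
       [-0.2751371 , -0.09217334, -0.95697631]]), 't': np.array([-330.95098389,  354.52482092,  560.0994271 ])}
z=np.load("w1.npz");hole(z["p"],z["d"],m)
s=st();p,d=arm.camera("wrist")
st();m=arm.camera_model("wrist");p,d=arm.camera("wrist");hole(p,d,m);s=st()
R=Ro.from_rotvec(s["orientation"]).as_matrix();print(R.round(3), R.T@(np.array([483,235,288])-s["tool_pos"])/200)
```

```text
outer 172 circ 534.8 -149.9 23.9 ell [ 534.7 -149.8] [46.7 47. ]
hole 68 circ 535.3 -149.8 9.9 ell [ 535.1 -149.9] [18.5 19.2]
plate 11685 ((537.4072265625, -154.8724822998047), (130.30120849609375, 110.38153839111328), 74.68006896972656) zmed 109.19638397871782
{'t': 1.4, 'tool_pos': [510.678, -178.67, 287.55], 'orientation': [-3.098, -0.511, -0.003], 'force': [-0.548, -0.548, -0.735], 'grip_width': 85.061, 'grasp_force': 0.0}
{'t': 1.45, 'tool_pos': [509.129, -181.809, 287.101], 'orientation': [-3.101, -0.504, 0.0], 'force': [0.458, -1.307, -0.071], 'grip_width': 85.458, 'grasp_force': 0.0}
outer 174 circ 534.7 -150.0 23.9 ell [ 534.7 -150. ] [46.5 47.1]
hole 71 circ 535.1 -149.8 10.1 ell [ 535.1 -150. ] [18.3 19.3]
plate 12019 ((537.3355712890625, -154.81033325195312), (130.58828735351562, 110.50029754638672), 74.69775390625) zmed 109.19656323946542
{'t': 1.5, 'tool_pos': [508.182, -183.715, 286.842], 'orientation': [3.102, 0.498, -0.002], 'force': [-0.578, -0.24, 0.419], 'grip_width': 85.536, 'grasp_force': 0.0}
[[ 0.95   0.313 -0.001]
 [ 0.313 -0.95  -0.   ]
 [-0.001 -0.    -1.   ]] [ 0.53623553 -2.02764959 -0.00620963]
```

```bash
python3 -m creep '[0.049,-0.184,0,0,0,0,0,0.049,-0.184,0,0,0,0,0,0.049,-0.184,0,0,0,0,0,0.049,-0.184,0,0,0,0,0,0.049,-0.184,0,0,0,0,0]' >/dev/null
python3 -m creep '[0.049,-0.184,0,0,0,0,0,0.049,-0.184,0,0,0,0,0,0.049,-0.184,0,0,0,0,0,0.049,-0.184,0,0,0,0,0,0.049,-0.184,0,0,0,0,0]' >/dev/null
python3 -m creep '[0.049,-0.184,0,0,0,0,0,0,0,0,0,0,-0.061,0,0,0,0,0,0,-0.061,0,0,0,0,0,0,-0.061,0,0,0,0,0,0,-0.061,0]'
python3 -m creep '[0,0,0,0,0,-0.061,0,0,0,0,0,0,-0.061,0,0,0,0,0,0,-0.061,0,0,0,0,0,0,-0.061,0,0,0,0,0,0,-0.061,0]' >/dev/null
python3 -m creep '[0,0,0,0,0,-0.061,0,0,0,0,0,0,-0.061,0,0,0,0,0,0,-0.061,0,0,0,0,0,0,-0.061,0,0,0,0,0,0,-0.061,0]' >/dev/null
python3 -m creep '[0,0,0,0,0,-0.061,0,0,0,0,0,0,-0.061,0,0,0,0,0,0,0,0,0,0,0,0,0,0,0]'
cat > rod.py <<'E'
from h import *
m=arm.camera_model("wrist");p,d=arm.camera("wrist");W=pts(m,d)
cv2.imwrite("pics/w2.png",p)
def rect(k,n):
    P=W[k][:,:2].astype(np.float32);print(n,len(P),[np.round(a,1) for a in cv2.minAreaRect(P)],np.median(W[k][:,2]).round(1))
near=np.hypot(W[...,0]-483,W[...,1]-235)
rect((abs(W[...,2]-166)<5)&(near<30),"handle");rect((abs(W[...,2]-100)<3)&(near<70),"holder");rect((abs(W[...,2]-106)<2)&(near<35),"collar")
s=st();R=Ro.from_rotvec(s["orientation"]).as_matrix();print(R.round(3),"tool y deg",np.degrees(np.arctan2(R[1,1],R[0,1])))
E
python3 rod.py
```

```text
t: 2.75
tool_pos: [485.0, 232.4, 286.6]
orientation: [2.887, 1.235, -0.002]
force: [-0.1, 0.8, 0.4]
grip_width: 85.1
grasp_force: 0.0
t: 3.92
tool_pos: [485.0, 232.6, 286.7]
orientation: [-1.335, -2.844, 0.002]
force: [-0.6, -0.9, 0.1]
grip_width: 86.0
grasp_force: 0.0
handle 1036 [array([484.4, 234.1]), array([23.5, 24.4]), np.float64(40.3)] 166.9
holder 5963 [array([484.1, 233.5]), array([80.4, 80.5]), np.float64(74.0)] 101.2
collar 408 [array([482.2, 235.1]), array([37.3, 34.7]), np.float64(64.3)] 106.9
{'t': 3.967, 'tool_pos': [484.911, 232.972, 286.872], 'orientation': [-1.334, -2.844, 0.002], 'force': [0.531, 0.176, -0.41], 'grip_width': 85.485, 'grasp_force': 0.0}
[[-0.639  0.769 -0.   ]
 [ 0.769  0.639 -0.001]
 [-0.    -0.001 -1.   ]] tool y deg 39.740398288813296
```

View pics/w2.png

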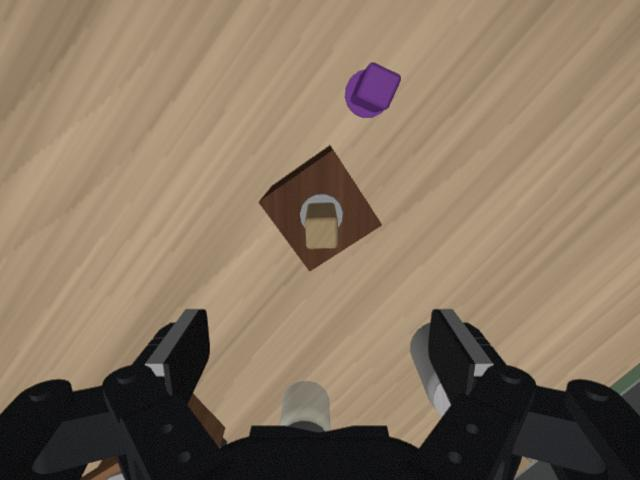

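The handle is centred between the fingers at (321,232) with its sides aligned, and the purple one is well clear at (375,88). Now I descend and grip.

```bash
python3 -m creep '[0.0085,0.001,0.17,0,0,0.0,0,0,0,0.17,0,0,0,0,0,0,0.17,0,0,0,0,0,0,0.17,0,0,0,0,0,0,0.1,0,0,0,0]'
python3 -m creep '[0,0,0.065,0,0,0.0,0,0,0,0,0,0,0,0,0,0,0,0,0,0,1,0,0,0,0,0,0,1,0,0,0,0,0,0,1]'
python3 -m creep '[0,0,0,0,0,0,1,0,0,0,0,0,0,1,0,0,0,0,0,0,1,0,0,0,0,0,0,1,0,0,0,0,0,0,1]'
```

```text
t: 4.38
tool_pos: [482.2, 233.9, 127.8]
orientation: [-1.33, -2.844, 0.007]
force: [0.5, 0.7, 0.0]
grip_width: 85.5
grasp_force: 0.0
t: 4.8
tool_pos: [484.6, 236.6, 120.0]
orientation: [1.326, 2.845, 0.004]
force: [0.4, 0.1, 0.1]
grip_width: 51.6
grasp_force: 0.0
t: 5.22
tool_pos: [484.2, 236.3, 119.4]
orientation: [1.326, 2.846, 0.002]
force: [-0.1, -1.0, 5.8]
grip_width: 23.2
grasp_force: 58.7
```

```bash
python3 -m creep '[0,0,-0.1,0,0,0,1,0,0,-0.17,0,0,0,1,0,0,-0.17,0,0,0,1,0,0,-0.17,0,0,0,1,0,0,-0.17,0,0,0,1]'
python3 -m creep '[0,0,-0.07,0,0,0,1,0,0,0,0,0,0,1,0,0,0,0,0,0,1]'
python3 - <<'E'
from h import *
s=st();R=Ro.from_rotvec(s["orientation"]).as_matrix();print(R.round(3),R.T@(np.array([533.9,-148.6,s["tool_pos"][2]])-s["tool_pos"])/200)
E
```

```text
t: 5.63
tool_pos: [482.7, 235.5, 275.2]
orientation: [-1.326, -2.847, 0.002]
force: [1.7, -0.9, -1.9]
grip_width: 23.5
grasp_force: 59.3
t: 5.88
tool_pos: [483.2, 235.5, 287.9]
orientation: [1.327, 2.847, -0.001]
force: [0.2, -0.4, -3.4]
grip_width: 23.7
grasp_force: 59.4
{'t': 5.883, 'tool_pos': [483.184, 235.537, 287.872], 'orientation': [1.327, 2.847, -0.001], 'force': [0.182, -0.356, -3.422], 'grip_width': 23.711, 'grasp_force': 59.428}
[[-0.643  0.766  0.   ]
 [ 0.766  0.643 -0.001]
 [-0.001 -0.    -1.   ]] [-1.63368176 -1.04134818  0.0016646 ]
```

```bash
python3 -m creep '[-0.136,-0.087,0,0,0,0,1,-0.136,-0.087,0,0,0,0,1,-0.136,-0.087,0,0,0,0,1,-0.136,-0.087,0,0,0,0,1,-0.136,-0.087,0,0,0,0,1]' >/dev/null
python3 -m creep '[-0.136,-0.087,0,0,0,0,1,-0.136,-0.087,0,0,0,0,1,-0.136,-0.087,0,0,0,0,1,-0.136,-0.087,0,0,0,0,1,-0.136,-0.087,0,0,0,0,1]'
python3 -m creep '[-0.136,-0.087,0,0,0,0,1,-0.136,-0.087,0,0,0,0,1,0,0,0,0,0,0,1,0,0,0,0,0,0,1,0,0,0,0,0,0,1]'
python3 - <<'E'
from h import *
s=st();m=arm.camera_model("wrist");p,d=arm.camera("wrist");np.savez("w3.npz",p=p,d=d,R=m["R"],t=m["t"])
q,e=arm.camera("scene");np.savez("s3.npz",p=q,d=e)
r,g=arm.camera("top");np.savez("t3.npz",p=r,d=g)
st()
a=cv2.resize(p[80:320,160:480],(400,300));b=cv2.resize(q[120:340,60:353],(400,300));c=cv2.resize(r[180:330,350:550],(400,300))
cv2.imwrite("pics/m3.png",np.vstack([np.hstack([a,b]),np.hstack([c,cv2.resize(p,(400,300))])]))
E
```

```text
t: 6.72
tool_pos: [523.6, -86.1, 285.6]
orientation: [-1.325, -2.844, 0.002]
force: [0.8, -0.2, -2.7]
grip_width: 23.0
grasp_force: 59.5
t: 7.13
tool_pos: [532.5, -147.6, 286.2]
orientation: [-1.324, -2.844, -0.001]
force: [-0.3, 0.4, -2.0]
grip_width: 23.6
grasp_force: 59.5
{'t': 7.133, 'tool_pos': [532.522, -147.59, 286.165], 'orientation': [-1.324, -2.844, -0.001], 'force': [-0.338, 0.392, -1.951], 'grip_width': 23.585, 'grasp_force': 59.541}
{'t': 7.283, 'tool_pos': [533.312, -146.567, 287.713], 'orientation': [-1.322, -2.849, 0.0], 'force': [0.042, 0.054, -1.636], 'grip_width': 23.403, 'grasp_force': 59.559}
```

View pics/m3.png

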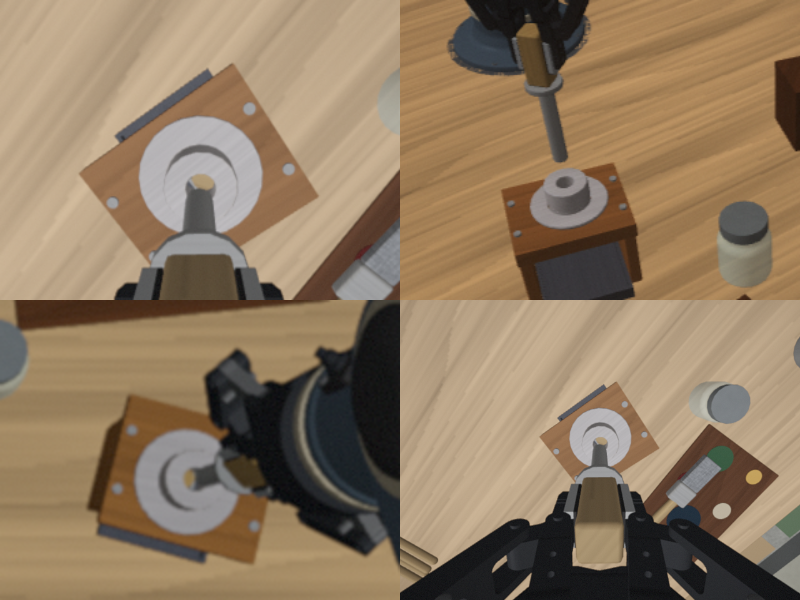

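The wrist view shows the shank tip just short of the hole. In the scene view the rod hangs upright above the socket. I'll fit the shank and the socket top in this same wrist depth image.

```bash
cat > rel.py <<'E'
from h import *
from scipy.optimize import least_squares as LS
def rel(d,m,c0,z1=140):
    W=pts(m,d);X=W.reshape(-1,3);X=X[(d.ravel()>0)]
    r=np.hypot(X[:,0]-c0[0],X[:,1]-c0[1])
    S=X[(r<14)&(X[:,2]>150)&(X[:,2]<268)]
    z0=S[:,2].min();z99=np.percentile(S[:,2],1)
    S=S[(S[:,2]<z0+85)]
    zm=z0
    f=lambda q:np.hypot(S[:,0]-q[0]-q[2]*(S[:,2]-zm),S[:,1]-q[1]-q[3]*(S[:,2]-zm))-8
    o=LS(f,[*c0,0,0],loss="soft_l1",f_scale=.5);q=o.x
    print("shank n",len(S),"zmin",round(z0,1),round(z99,1),"axis at tip",q[:2].round(2),"tilt",q[2:].round(4),"rms",np.median(abs(f(q))).round(2))
    k=((abs(W[...,2]-z1)<6)&(np.hypot(W[...,0]-534,W[...,1]+149)<40)).astype(np.uint8)
    cs,_=cv2.findContours(k,cv2.RETR_EXTERNAL,cv2.CHAIN_APPROX_NONE);c=max(cs,key=cv2.contourArea)
    P=np.array([ray(m,u,v,z1) for u,v in c[:,0]])[:,:2]
    g=lambda a:np.hypot(P[:,0]-a[0],P[:,1]-a[1])-a[2]
    a=LS(g,[534,-149,23.5],loss="soft_l1",f_scale=.3).x;print("socket",a.round(2),"resid",np.median(abs(g(a))).round(2),"n",len(P))
    dlt=a[:2]-q[:2];s=arm.get_state();R=Ro.from_rotvec(s["orientation"]).as_matrix()
    print("world delta",dlt.round(2),"tool delta mm",(R.T@np.r_[dlt,0]).round(2));return q,a
if __name__=="__main__":
    z=np.load("w3.npz");m=arm.camera_model("wrist");m["R"]=z["R"];m["t"]=z["t"];rel(z["d"],m,[533.6,-149.0])
    m=arm.camera_model("wrist");p,d=arm.camera("wrist");rel(d,m,[534.4,-148]);st()
E
python3 rel.py
```

```text
shank n 729 zmin 173.7 174.8 axis at tip [ 532.64 -149.69] tilt [ 0.0052 -0.0023] rms 0.13
socket [ 533.25 -149.05   22.99] resid 0.79 n 223
world delta [0.61 0.63] tool delta mm [ 0.09  0.88 -0.  ]
shank n 727 zmin 174.4 176.3 axis at tip [ 533.77 -148.8 ] tilt [ 0.001  -0.0008] rms 0.13
socket [ 533.24 -149.16   23.01] resid 0.7 n 224
world delta [-0.52 -0.36] tool delta mm [ 0.06 -0.63  0.  ]
{'t': 7.333, 'tool_pos': [533.471, -146.733, 287.973], 'orientation': [-1.322, -2.849, 0.0], 'force': [-0.399, -0.418, -2.765], 'grip_width': 23.59, 'grasp_force': 59.559}
```

```bash
sed -i 's/    g=lambda a:np.hypot/    P=P[abs(np.hypot(P[:,0]-534,P[:,1]+149.5)-23.4)<2.5]\n    g=lambda a:np.hypot/' rel.py; python3 rel.py | tail -4
```

```text
shank n 727 zmin 174.8 176.2 axis at tip [ 533.93 -149.02] tilt [ 0.0015 -0.0008] rms 0.14
socket [ 533.56 -149.49   23.49] resid 0.21 n 144
world delta [-0.37 -0.47] tool delta mm [-0.12 -0.59  0.  ]
{'t': 7.383, 'tool_pos': [533.534, -147.001, 288.176], 'orientation': [-1.323, -2.849, 0.0], 'force': [0.044, -0.73, -2.207], 'grip_width': 23.203, 'grasp_force': 59.559}
```

```bash
python3 -m creep '[-0.0006,-0.003,0.06,0,0,0,1,0,0,0.06,0,0,0,1,0,0,0.02,0,0,0,1,0,0,0,0,0,0,1,0,0,0,0,0,0,1]'
python3 - <<'E'
from rel import *
m=arm.camera_model("wrist");p,d=arm.camera("wrist")
import rel
s=st();W=pts(m,d)
X=W.reshape(-1,3)
c0=np.array(s["tool_pos"][:2])+[.5,-2]
r=np.hypot(X[:,0]-c0[0],X[:,1]-c0[1]);S=X[(r<14)&(X[:,2]>150)&(X[:,2]<235)]
f=lambda q:np.hypot(S[:,0]-q[0]-q[2]*(S[:,2]-146),S[:,1]-q[1]-q[3]*(S[:,2]-146))-8
q=LS(f,[*c0,0,0],loss="soft_l1",f_scale=.5).x;print(len(S),q.round(3))
k=((abs(W[...,2]-140)<4)&(np.hypot(W[...,0]-534,W[...,1]+149)<40)).astype(np.uint8)
cs,_=cv2.findContours(k,cv2.RETR_EXTERNAL,cv2.CHAIN_APPROX_NONE);c=max(cs,key=cv2.contourArea)
P=np.array([ray(m,u,v,140) for u,v in c[:,0]])[:,:2];P=P[abs(np.hypot(P[:,0]-534,P[:,1]+149.5)-23.4)<2.5]
a=LS(lambda a:np.hypot(P[:,0]-a[0],P[:,1]-a[1])-23.5,[534,-149],loss="soft_l1",f_scale=.3).x
R=Ro.from_rotvec(s["orientation"]).as_matrix();print(len(P),a.round(2),"tool delta",(R.T@np.r_[a-q[:2],0]).round(2))
cv2.imwrite("pics/w4.png",cv2.resize(p[130:310,200:440],(800,600)))
E
```

```text
t: 7.8
tool_pos: [533.0, -148.7, 259.6]
orientation: [-1.326, -2.847, 0.0]
force: [0.3, 0.2, -2.2]
grip_width: 23.6
grasp_force: 59.4
{'t': 7.85, 'tool_pos': [533.395, -148.717, 260.26], 'orientation': [1.326, 2.848, 0.0], 'force': [0.285, 0.022, -2.198], 'grip_width': 23.308, 'grasp_force': 59.405}
702 [ 5.33443e+02 -1.50993e+02  2.00000e-03 -0.00000e+00]
159 [ 533.66 -149.53] tool delta [0.98 1.11 0.  ]
```

View pics/w4.png

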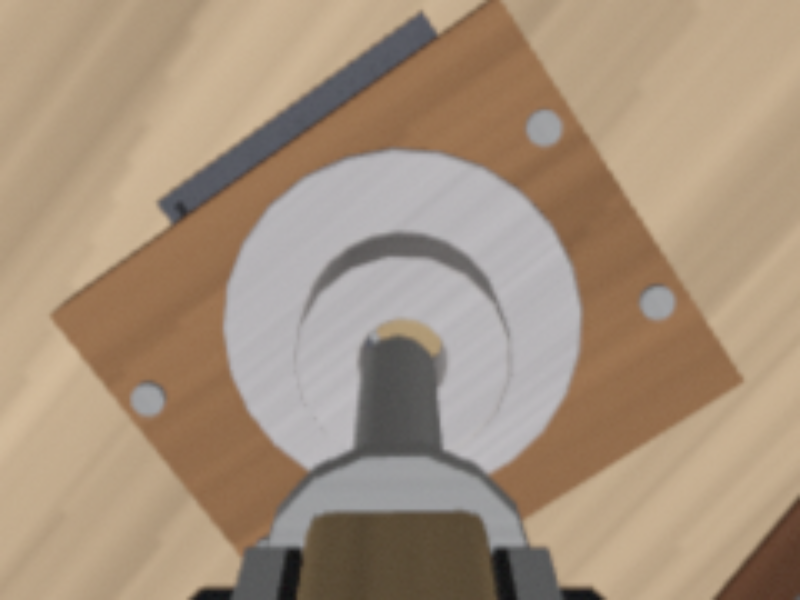

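The rod tip at (401,337) sits over the hole, which spans about 358–447 in x. A small correction is needed, then a gentle descent while watching the force.

```bash
python3 -m creep '[0.0035,0.004,0.005,0,0,0,1,0,0,0.005,0,0,0,1,0,0,0.005,0,0,0,1,0,0,0,0,0,0,1,0,0,0,0,0,0,1]'
python3 -m creep '[0,0,0.005,0,0,0,1,0,0,0.005,0,0,0,1,0,0,0.005,0,0,0,1,0,0,0.0,0,0,0,1,0,0,0,0,0,0,1]'
```

```text
t: 8.27
tool_pos: [533.4, -147.8, 257.4]
orientation: [1.326, 2.848, -0.0]
force: [-0.5, 0.5, -3.2]
grip_width: 23.3
grasp_force: 59.4
t: 8.68
tool_pos: [533.4, -147.7, 254.2]
orientation: [-1.326, -2.848, 0.0]
force: [0.2, -0.5, -1.8]
grip_width: 23.6
grasp_force: 59.4
```

```bash
python3 -m creep '[0,0,0.005,0,0,0,1,0,0,0.005,0,0,0,1,0,0,0.0,0,0,0,1,0,0,0,0,0,0,1]'
```

```text
t: 9.02
tool_pos: [533.4, -147.7, 252.2]
orientation: [-1.326, -2.848, 0.0]
force: [-0.9, -0.2, -2.2]
grip_width: 23.6
grasp_force: 59.4
```

```bash
python3 -m creep '[0,0,0.005,0,0,0,1,0,0,0.0,0,0,0,1,0,0,0.0,0,0,0,1]'
python3 -m creep '[0,0,0.005,0,0,0,1,0,0,0.0,0,0,0,1,0,0,0.0,0,0,0,1]'
```

```text
t: 9.27
tool_pos: [533.4, -147.7, 251.3]
orientation: [1.326, 2.848, -0.0]
force: [-0.3, -0.6, -2.0]
grip_width: 23.1
grasp_force: 59.4
t: 9.52
tool_pos: [533.4, -147.7, 250.3]
orientation: [-1.326, -2.848, 0.0]
force: [-0.4, -0.3, -1.5]
grip_width: 23.1
grasp_force: 59.4
```

```bash
python3 -m creep '[0,0,0.005,0,0,0,1,0,0,0.0,0,0,0,1,0,0,0.0,0,0,0,1]'
python3 -m creep '[0,0,0.005,0,0,0,1,0,0,0.0,0,0,0,1,0,0,0.0,0,0,0,1]'
```

```text
t: 9.77
tool_pos: [533.4, -147.7, 249.3]
orientation: [-1.326, -2.848, 0.0]
force: [0.1, -0.8, -2.5]
grip_width: 23.5
grasp_force: 59.4
t: 10.02
tool_pos: [533.4, -147.7, 248.2]
orientation: [-1.326, -2.848, 0.0]
force: [0.1, -0.7, -3.0]
grip_width: 23.2
grasp_force: 59.4
```

```bash
python3 -m creep '[0,0,0.008,0,0,0,1,0,0,0.008,0,0,0,1,0,0,0.008,0,0,0,1,0,0,0.008,0,0,0,1,0,0,0,0,0,0,1]'
python3 -m creep '[0,0,0.01,0,0,0,1,0,0,0.01,0,0,0,1,0,0,0.01,0,0,0,1,0,0,0.01,0,0,0,1,0,0,0,0,0,0,1]'
```

```text
t: 10.43
tool_pos: [533.2, -147.7, 241.4]
orientation: [-1.326, -2.847, 0.0]
force: [-0.0, -0.3, -1.5]
grip_width: 23.3
grasp_force: 59.4
t: 10.85
tool_pos: [533.1, -147.7, 233.4]
orientation: [-1.326, -2.847, 0.0]
force: [0.0, 0.7, -1.7]
grip_width: 23.1
grasp_force: 59.4
```

```bash
python3 -m creep '[0,0,0.015,0,0,0,1,0,0,0.015,0,0,0,1,0,0,0.015,0,0,0,1,0,0,0.015,0,0,0,1,0,0,0.015,0,0,0,1]'
python3 -m creep '[0,0,0.01,0,0,0,1,0,0,0.01,0,0,0,1,0,0,0.01,0,0,0,1,0,0,0.01,0,0,0,1,0,0,0,0,0,0,1]'
python3 -m creep '[0,0,0.01,0,0,0,1,0,0,0.01,0,0,0,1,0,0,0.01,0,0,0,1,0,0,0.0,0,0,0,1]'
```

```text
t: 11.27
tool_pos: [533.4, -147.7, 218.5]
orientation: [-1.326, -2.848, 0.0]
force: [-0.5, 0.2, -2.0]
grip_width: 23.7
grasp_force: 59.4
t: 11.68
tool_pos: [533.2, -147.7, 210.5]
orientation: [-1.326, -2.847, 0.0]
force: [-0.7, -1.1, -1.9]
grip_width: 23.4
grasp_force: 59.4
t: 12.02
tool_pos: [533.9, -147.7, 205.4]
orientation: [1.326, 2.847, 0.0]
force: [-0.7, -0.4, 2.4]
grip_width: 23.4
grasp_force: 60.1
```

Contact with the stub at TCP ≈ 205 (tip ≈ 91). I keep pushing gently.

```bash
python3 -m creep '[0,0,0.01,0,0,0,1,0,0,0.01,0,0,0,1,0,0,0.01,0,0,0,1,0,0,0.01,0,0,0,1,0,0,0.0,0,0,0,1]'
python3 -m creep '[0,0,0.01,0,0,0,1,0,0,0.01,0,0,0,1,0,0,0.01,0,0,0,1,0,0,0.01,0,0,0,1,0,0,0.0,0,0,0,1]'
```

```text
t: 12.43
tool_pos: [534.2, -147.7, 197.4]
orientation: [1.325, 2.846, 0.001]
force: [0.3, -0.3, 1.9]
grip_width: 23.3
grasp_force: 60.1
t: 12.85
tool_pos: [534.0, -147.7, 189.0]
orientation: [1.326, 2.847, 0.001]
force: [-0.1, -0.4, 1.6]
grip_width: 23.3
grasp_force: 59.9
```

```bash
python3 -m creep '[0,0,0.01,0,0,0,1,0,0,0.01,0,0,0,1,0,0,0.01,0,0,0,1,0,0,0.01,0,0,0,1,0,0,0.0,0,0,0,1]'
python3 -m creep '[0,0,0.01,0,0,0,1,0,0,0.01,0,0,0,1,0,0,0,0,0,0,1,0,0,0,0,0,0,1,0,0,0.0,0,0,0,1]'
python3 - <<'E'
from h import *
q,e=arm.camera("scene");p,d=arm.camera("wrist");r,_=arm.camera("top");st()
cv2.imwrite("pics/m5.png",np.hstack([cv2.resize(q[200:380,90:330],(400,300)),cv2.resize(p[130:310,200:440],(400,300))]))
E
```

```text
t: 13.27
tool_pos: [532.3, -147.7, 179.5]
orientation: [-1.325, -2.845, 0.001]
force: [-0.4, 0.3, -2.7]
grip_width: 23.3
grasp_force: 59.7
t: 13.68
tool_pos: [533.5, -147.7, 176.9]
orientation: [1.326, 2.848, -0.0]
force: [0.2, 0.4, -1.7]
grip_width: 23.4
grasp_force: 59.7
{'t': 13.833, 'tool_pos': [533.529, -147.706, 177.048], 'orientation': [1.326, 2.848, -0.0], 'force': [-0.212, 0.044, -3.414], 'grip_width': 23.577, 'grasp_force': 59.684}
```

View pics/m5.png

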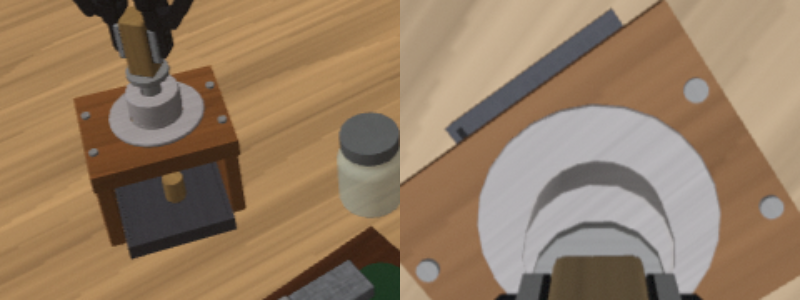

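The stub shows at about (173,187) in the left crop. I'll check its height from the depth.

Run:
```python
from h import *
m=arm.camera_model("scene");q,d=arm.camera("scene");W=pts(m,d)
for v in(304,308,312,316,318): print(v,W[v,194].round(1),q[v,194])
```

```text
304 [ 539.9 -144.7   30.4] [ 68 113 148]
308 [ 545.7 -148.    28.2] [ 69 115 146]
312 [ 551.7 -151.3   26.3] [37 60 78]
316 [ 549.2 -151.9   15. ] [36 60 78]
318 [ 551.5 -153.4   13.3] [34 58 76]
```

The stub stands in the tray with its top at about 30 mm. I withdraw the rod.

```bash
python3 -m creep '[0,0,-0.02,0,0,0,1,0,0,-0.04,0,0,0,1,0,0,-0.04,0,0,0,1,0,0,-0.04,0,0,0,1,0,0,-0.04,0,0,0,1]'
python3 -m creep '[0,0,-0.04,0,0,0,1,0,0,-0.04,0,0,0,1,0,0,-0.04,0,0,0,1,0,0,-0.04,0,0,0,1,0,0,-0.04,0,0,0,1]'
python3 -m creep '[0,0,-0.05,0,0,0,1,0,0,-0.07,0,0,0,1,0,0,-0.07,0,0,0,1,0,0,0,0,0,0,1,0,0,0,0,0,0,1]'
python3 - <<'E'
from h import *
s=st();R=Ro.from_rotvec(s["orientation"]).as_matrix();print(R.round(3),R.T@(np.array([483.5,235.6,s["tool_pos"][2]])-s["tool_pos"])/200)
E
```

```text
t: 14.3
tool_pos: [533.8, -147.7, 214.3]
orientation: [1.326, 2.847, 0.0]
force: [-0.4, 0.0, -3.2]
grip_width: 23.4
grasp_force: 59.7
t: 14.72
tool_pos: [533.4, -147.7, 253.8]
orientation: [1.326, 2.848, -0.0]
force: [-0.3, -0.1, -1.7]
grip_width: 23.4
grasp_force: 59.7
t: 15.13
tool_pos: [533.8, -147.6, 291.7]
orientation: [1.326, 2.846, 0.0]
force: [-0.1, -0.1, -1.9]
grip_width: 23.3
grasp_force: 59.7
{'t': 15.133, 'tool_pos': [533.813, -147.62, 291.668], 'orientation': [1.326, 2.846, 0.0], 'force': [-0.094, -0.067, -1.859], 'grip_width': 23.25, 'grasp_force': 59.736}
[[-0.643  0.765  0.002]
 [ 0.765  0.643 -0.001]
 [-0.001  0.001 -1.   ]] [ 1.62857276e+00  1.04041829e+00 -1.58603111e-03]
```

```bash
python3 -m creep '[0.136,0.087,0,0,0,0,1,0.136,0.087,0,0,0,0,1,0.136,0.087,0,0,0,0,1,0.136,0.087,0,0,0,0,1,0.136,0.087,0,0,0,0,1]' >/dev/null
python3 -m creep '[0.136,0.087,0,0,0,0,1,0.136,0.087,0,0,0,0,1,0.136,0.087,0,0,0,0,1,0.136,0.087,0,0,0,0,1,0.136,0.087,0,0,0,0,1]' >/dev/null
python3 -m creep '[0.136,0.087,0,0,0,0,1,0.134,0.087,0,0,0,0,1,0,0,0,0,0,0,1,0,0,0,0,0,0,1,0,0,0,0,0,0,1]' >/dev/null
python3 -m creep '[0,0,0.1,0,0,0,1,0,0,0.1,0,0,0,1,0,0,0.05,0,0,0,1,0,0,0,0,0,0,1,0,0,0,0,0,0,1]'
python3 - <<'E'
from rel import *
m=arm.camera_model("wrist");p,d=arm.camera("wrist");W=pts(m,d);X=W.reshape(-1,3);s=st()
c0=np.array(s["tool_pos"][:2])+[.5,-2]
r=np.hypot(X[:,0]-c0[0],X[:,1]-c0[1]);S=X[(r<14)&(X[:,2]>s["tool_pos"][2]-108)&(X[:,2]<s["tool_pos"][2]-25)]
f=lambda q:np.hypot(S[:,0]-q[0]-q[2]*(S[:,2]-110),S[:,1]-q[1]-q[3]*(S[:,2]-110))-8
q=LS(f,[*c0,0,0],loss="soft_l1",f_scale=.5).x;print(len(S),q.round(3))
k=(abs(W[...,2]-100.5)<4)&(np.hypot(W[...,0]-483,W[...,1]-235)<70)
a=cv2.minAreaRect(W[k][:,:2].astype(np.float32));print("holder",a)
R=Ro.from_rotvec(s["orientation"]).as_matrix();print("tool delta/200",(R.T@np.r_[np.array(a[0])-q[:2],0]/200).round(4))
E
```

```text
t: 16.8
tool_pos: [483.8, 235.1, 240.6]
orientation: [-1.329, -2.846, 0.001]
force: [-0.4, 0.3, -1.5]
grip_width: 23.3
grasp_force: 59.5
{'t': 16.85, 'tool_pos': [484.125, 235.861, 241.496], 'orientation': [1.328, 2.847, 0.001], 'force': [-0.237, 0.273, -1.589], 'grip_width': 23.367, 'grasp_force': 59.536}
685 [4.84291e+02 2.32740e+02 1.00000e-03 0.00000e+00]
holder ((484.058837890625, 233.75856018066406), (80.116943359375, 80.37579345703125), 73.98871612548828)
tool delta/200 [0.0046 0.0024 0.    ]
```

```bash
python3 -m creep '[0.004,0.002,0.05,0,0,0,1,0,0,0.05,0,0,0,1,0,0,0.05,0,0,0,1,0,0,0.05,0,0,0,1,0,0,0,0,0,0,1]'
python3 -m creep '[0,0,0.08,0,0,0,1,0,0,0.08,0,0,0,1,0,0,0.08,0,0,0,1,0,0,0.08,0,0,0,1,0,0,0,0,0,0,1]'
```

```text
t: 17.27
tool_pos: [482.0, 236.0, 198.2]
orientation: [-1.325, -2.845, 0.006]
force: [0.1, -0.3, -1.7]
grip_width: 23.3
grasp_force: 59.5
t: 17.68
tool_pos: [481.7, 235.7, 134.0]
orientation: [-1.325, -2.845, 0.007]
force: [-0.7, -0.8, -2.3]
grip_width: 23.1
grasp_force: 59.6
```

```bash
python3 -m creep '[0,0,0.04,0,0,0,1,0,0,0.02,0,0,0,1,0,0,0,0,0,0,1,0,0,0,0,0,0,1]'
python3 -m creep '[0,0,0.005,0,0,0,1,0,0,0,0,0,0,1,0,0,0,0,0,0,1]'
```

```text
t: 18.02
tool_pos: [483.6, 237.3, 125.3]
orientation: [1.326, 2.847, 0.001]
force: [-0.7, 0.2, -2.0]
grip_width: 23.3
grasp_force: 59.6
t: 18.27
tool_pos: [483.5, 237.1, 124.3]
orientation: [1.326, 2.847, 0.001]
force: [-0.2, 0.7, -2.9]
grip_width: 23.2
grasp_force: 59.6
```

```bash
python3 -m creep '[0,0,0.01,0,0,0,1,0,0,0.005,0,0,0,1,0,0,0,0,0,0,1,0,0,0,0,0,0,1]'
python3 -m creep '[0,0,0.005,0,0,0,1,0,0,0,0,0,0,1,0,0,0,0,0,0,1]'
python3 -m creep '[0,0,0.005,0,0,0,1,0,0,0,0,0,0,1,0,0,0,0,0,0,1]'
```

```text
t: 18.6
tool_pos: [483.3, 237.0, 120.8]
orientation: [-1.326, -2.848, 0.0]
force: [0.1, 0.5, -2.9]
grip_width: 23.4
grasp_force: 59.6
t: 18.85
tool_pos: [483.3, 237.1, 119.8]
orientation: [-1.326, -2.848, 0.0]
force: [0.4, 0.1, -3.4]
grip_width: 23.4
grasp_force: 59.6
t: 19.1
tool_pos: [483.4, 237.2, 119.4]
orientation: [1.326, 2.847, -0.0]
force: [-1.8, -0.9, 3.4]
grip_width: 23.1
grasp_force: 60.1
```

The collar is seated. I release and rise.

```bash
python3 -m creep '[0,0,0,0,0,0,0,0,0,0,0,0,0,0,0,0,0,0,0,0,0,0,0,0,0,0,0,0,0,0,0,0,0,0,0]'
python3 -m creep '[0,0,0,0,0,0,0,0,0,0,0,0,0,0,0,0,0,0,0,0,0,0,0,0,0,0,0,0,0,0,0,0,0,0,0]'
python3 -m creep '[0,0,-0.1,0,0,0,0,0,0,-0.17,0,0,0,0,0,0,-0.17,0,0,0,0,0,0,-0.17,0,0,0,0,0,0,-0.17,0,0,0,0]'
python3 -m creep '[0,0,0,0,0,0,0,0,0,0,0,0,0,0,0,0,0,0,0,0,0,0,0,0,0,0,0,0,0,0,0,0,0,0,0]'
python3 rod.py
python3 - <<'E'
from h import *
m=arm.camera_model("scene");q,d=arm.camera("scene");W=pts(m,d)
for v in(304,312,318): print(v,W[v,194].round(1),q[v,194])
p=cv2.imread("pics/w2.png")
cv2.imwrite("pics/m6.png",np.hstack([cv2.resize(q,(400,300)),cv2.resize(p,(400,300))]))
E
```

```text
t: 19.52
tool_pos: [483.4, 237.1, 118.9]
orientation: [1.326, 2.848, 0.0]
force: [0.1, 0.7, -0.0]
grip_width: 81.7
grasp_force: 0.0
t: 19.93
tool_pos: [483.3, 237.1, 118.9]
orientation: [1.326, 2.848, -0.0]
force: [-0.3, -0.3, 0.6]
grip_width: 85.5
grasp_force: 0.0
t: 20.35
tool_pos: [482.9, 237.1, 276.5]
orientation: [-1.326, -2.848, 0.0]
force: [0.7, -0.0, -0.2]
grip_width: 85.4
grasp_force: 0.0
t: 20.77
tool_pos: [482.7, 236.5, 273.4]
orientation: [-1.326, -2.846, 0.003]
force: [0.4, -0.2, 0.2]
grip_width: 85.5
grasp_force: 0.0
handle 1132 [array([483.6, 235.2]), array([23.4, 24.1]), np.float64(40.3)] 166.8
holder 6266 [array([484.1, 233.7]), array([80.2, 80.4]), np.float64(74.0)] 101.1
collar 455 [array([481. , 237.7]), array([37.3, 29.5]), np.float64(42.4)] 107.0
{'t': 20.817, 'tool_pos': [482.801, 236.623, 273.596], 'orientation': [-1.326, -2.846, 0.003], 'force': [0.321, 0.498, -1.539], 'grip_width': 85.556, 'grasp_force': 0.0}
[[-0.644  0.765 -0.002]
 [ 0.765  0.644 -0.001]
 [ 0.001 -0.002 -1.   ]] tool y deg 40.058180158261976
304 [ 538.9 -144.4   29.4] [ 62 105 138]
312 [ 552.  -151.4   26.6] [33 55 73]
318 [ 548.6 -152.5   10.1] [38 59 76]
```

View pics/m6.png

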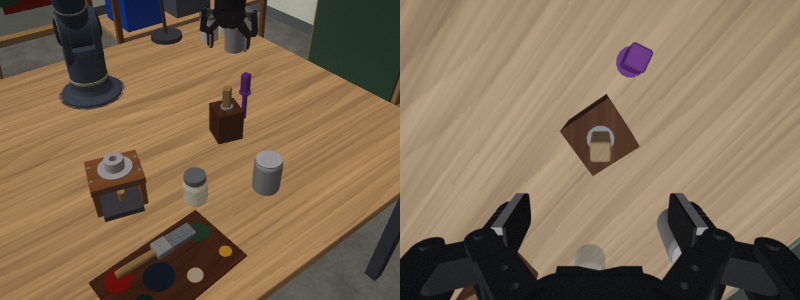

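The rod stands upright in its holder at the original height and the gripper is clear of it. The stub is in the tray at about (121,195) in the left view, and the bystanders look untouched.

```bash
python3 -c "
from workcell import arm
print(arm.job_done())"
```

```text
the job is handed in; nothing more can be done
None
```

The stub is out of the socket and lying in the tray, the rod is back upright in its holder, the bystanders were left alone, and I handed the job in at about 21 s; no verdict was returned.

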